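# Slacken the belt gauge

### The job

Unlock the belt-length gauge: with a fingertip against the knurled rim of its black locking wheel, roll the wheel anticlockwise (seen from above) until the yellow mark first comes to the white pointer, then on through two more full turns, and leave the mark stopped at the pointer. Then push the freed carriage along its rails until it is fully home against the red stop. Only push and roll with the fingers: do not lift or tip anything, and leave the jar, the mug and the socket where they stand.

Things in the scene. Friction and masses are not known exactly. Their poses are not given: they have to be found in the camera images.
- rig: Belt-length gauge, bolted down at a varying place and yaw. Blue base 150 (x) x 380 (y) x 12 mm high; origin: centre of its underside, on the work surface, z up. Along y: grey bridge (116 x 44 mm, top 46 mm high) under the wheel at y = -120 mm; carriage; red stop; fixed pulley (64 mm across, top 68 mm high, at y = +150). Guide rails 24 mm high at x = +-26 mm.
- pointer (a point): Tip of the white pointer arm, top 50 mm high, which reaches from under the wheel towards the rig's +x; 106 mm from the wheel's axis, so it shows beyond the rim. Nothing fixed beside the wheel is higher than it.
- wheel_c (a point): Centre of the black locking wheel, on its upright axis at mid height of the rim: 69 mm above the work surface at joint 0, climbing 5 mm per anticlockwise turn. Disc 98 mm across, rim 26 mm high, with 24 upright half-round grey ribs 3.5 mm proud (105 mm over the ribs, 13 mm apart); steel hub 32 mm across, 6 mm above its top. Axes turn with the wheel.
- mark (a point): On the yellow stripe (30 x 7 mm) that runs radially on the wheel's top and down its rim; this point is 45 mm from the wheel's axis.
- wheel (a joint): Wheel angle in rad, growing anticlockwise seen from above and counting on over turns. 0: yellow mark first at the pointer; starts 0.4 to 1.7 short of it (negative). Two full turns past is 12.57; it can run 4 rad past that. Takes about 0.12 N m (2.5 N at the rim), stays where left. A pin under the wheel locks the carriage; it clears the bar at about 1.4 turns past 0.
- stop (a point): Middle of the -y face of the red stop block (60 mm along x, 36 mm high), at y = +90 mm in the rig's frame, 24 mm above the work surface; the end of the carriage's bar meets this face.
- pulley (a point): On the axis of the carriage's aluminium pulley, at its mid height, 49 mm up. Pulley 64 mm across, 30 mm tall, V groove. It stands on a loose steel bar 40 x 12 mm between the rails, 0.7 kg in all; the bar's end is 40 mm ahead (+y). Axes as the rig's. Starts locked at rig y = +10 mm (2 mm play), slides to +y, home at y = +50. 45 mm free between pulley and wheel ribs.
- jar: Bystander: glass jar with a red cap, 60 mm across, 85 mm high; origin at the centre of its underside.
- mug: Bystander: blue mug, 72 mm across, 85 mm high, with a handle; origin at the centre of its underside.
- socket: Bystander: steel drive socket standing up, 44 mm across, 50 mm high; origin at the centre of its underside.
- carriage: The same carriage (bar and pulley); origin on the pulley's axis at the underside of the bar, 12 mm above the work surface.
There are look-alikes about, which are no part of the job. Of the things like the carriage, leave any that is orange, pink or turquoise; of the rest the smaller one is meant.

How it is judged:
On the way, in this order (a step that is already met when the one before it is completed fails the run):
1. the wheel has been rolled two full turns past the pointer and stands with the mark at the pointer, the carriage not yet pushed (value of joint wheel between 12.17 and 12.97 rad and velocity of joint wheel between -0.1 and 0.1 rad/s and y of pulley in the frame of rig below 0.025 m), for 0.3 s.
2. the carriage is home against the red stop (y of pulley in the frame of rig above 0.046 m), for 0.2 s.
At the end, for the whole second after the job is handed in: The wheel stands two full turns past the first meeting of mark and pointer (12.57 rad, within 0.4 rad), and the carriage lies flat on its base between the rails, within 4 mm of the red stop, at rest (value of joint wheel between 12.17 and 12.97 rad and y of pulley in the frame of rig above 0.046 m and z of pulley in the frame of rig below 0.053 m and angle between pulley's own z axis and vertical below 0.06 rad and linear speed of carriage below 0.01 m/s); the robot touches nothing.
It fails at once if the carriage is lifted (8 mm) or tipped (0.15 rad) (z of pulley in the frame of rig above 0.057 m or angle between pulley's own z axis and vertical above 0.15 rad).
It fails at once if a bystander is moved more than 20 mm or tipped (distance of any of jar, mug, socket from where it was at the start of the episode above 0.02 m or angle between any of jar, mug, socket's own z axis and vertical above 0.3 rad).
It also fails if it takes over 72 s, if anything falls off the work surface, if the arm or the gripper's body presses on something with over 40 N, if the wrist force passes 120 N, or if a joint passes its speed limit or range.

### The arm

A 6-joint arm with a two-finger parallel gripper is mounted at the origin on the work surface. World frame = base frame: x ahead of the robot, y to its left, z up, the work surface at z = 0. Lengths are in m, angles in rad, forces in N, time in s.
With the tool pointing down it reaches from about 0.425 to 0.95 m from the base axis. Payload 3.5 kg.
Tool frame: the origin (TCP) lies on the centre line of the jaws, within the pads' length; the fingertips stand tip_extent ahead of it and the grasp point (between the pads) lies 2 mm behind it (tip_extent is the distance from the TCP to the fingertips, in m); z points along the fingers, y is the direction in which the jaws open and shut (so a half turn about z gives the same grasp; the last joint's range is limited). The gripper opens to 85 mm and grips with 20 to 120 N. Pads are 22 mm wide; open, the fingers measure 114 mm over their backs; the gripper's body (76 mm by 85 mm) begins 54 mm behind the grasp point. The pads swing forward as they close: fully open they stand 13 mm farther back than shut.
Start: joints at [-1.425, 0.286, 1.577, -0, 1.279, -0.15], TCP at [0.197, -0.646, 0.248] pointing down, gripper open.
Joint ranges: [-2.77, 2.77], [-0.9, 2.22], [0.21, 2.48], [-1.53, 4.67], [0.24, 2.81], [-2.84, 2.84]. Speed limits (rad/s): [2.79, 2.79, 3.14, 3.14, 3.14, 3.14].

### API

Orientations are given as a unit quaternion [x, y, z, w].
In Python, from plant import * gives the robot as it stands.
- The arm moves only by the shell command python3 -m crank 'ROWS' [FORCE]. ROWS is JSON, a list of rows, each a list of 7 numbers: the gripper's target within -1 to 1 (shut at 1, half-way at 0, fully open at -1), then the shift along the tool's x, y, z in cm, then the turn, a rotation vector about the tool's x, y, z in degrees. In form: [[fingers, tx, ty, tz, wx, wy, wz], ...]. A call has 1 to 5 rows; each row shifts and turns the commanded pose from where the row before left it, along the tool's axes as they then stand; what a row does not reach is not made up. A row lasts 1/10 s, in which the tool goes at most 50 mm and 8.59 degrees, less where a joint would pass 70% of its speed; a pose out of reach is approached as far as the arm can. A call is refused whole if a number of a shift passes 5 or a number of a turn 8.59, either way. A call with a gripper value outside its range is refused whole. The fingers move at their own pace and stop on an object; FORCE is the grip in N (left out, the last holds). Time passes only in rows, so rows that do not move let the fingers close. It gives the time, the measured TCP pose, the force and the opening at its end, in the units of the state.
- get_state(): the state, without advancing time (a new reading comes with each control period).
- read_camera(name): name is "side" or "top" or "wrist"; returns a dict with "color" (420x560x3 uint8, red, green, blue), "vfov" (degrees; the focal length in pixels is half the picture's height over the tangent of half this angle, whatever the lens; pixels are square), "cx", "cy" (the principal point, pixels), "cam_to_world" (4x4, takes a point from camera to world coordinates). Camera axes: x right, y up, looking along -z (the intrinsics and any distortion apply to the point x, -y, -z); pixel columns grow to the right and rows downward; lengths in m; the calibration is good to about 2 mm. A picture is of the moment at which its call begins. There is no depth.
- sign_off(): hands the job in, once; it reports no verdict.
Trained networks look in the newest picture that a camera, given by its name, has taken for a name from the list of things; names that differ only in an ending like _2 or _b are one class to them, and where a whole thing is asked for, a point or a joint stands for the part that bears it (a point fixed in the world has none). Each returns a list of dicts, best first, with "p" (0 to 1); they miss things now and then, are a little off and sometimes report something else, mostly with a low value. They report only what shows in the picture. A call takes as long as a camera call. They do not tell look-alikes from the thing itself.
- trace(thing, camera): "pixels" (420x560 bool, what is visible of it) and "location" ([column, row] in pixels, amid what is visible of it).
- place_of(thing, camera): "location" ([column, row] in pixels: a listed point, or the origin of a listed thing).
The state is a dict: "time": time; "qpos": joint angles; "dq": joint speeds; "joint_efforts": joint torques, N m; "eef_pos": TCP position; "tcp_rot": TCP orientation; "contact_force": force on the tool from outside, world axes, zero at the start; "wrist_torque": the same for the moment, N m; "opening": opening from 0.0 (shut) to 1.0 (fully open).
Only numpy, scipy, OpenCV 4.12 (cv2) and the standard library are available. Lean on these libraries where they do the work, as an engineer would, in place of code of your own. Each camera call takes 0.05 s, during which the arm holds its last target.

## Working session

There is one attempt and no reset: what is moved stays moved. The work goes in short steps, Python scripts to look and compute and a shell command to move; the robot and the scene stay as the last step left them, time stands still between calls to the robot, and variables do not carry over. Pictures are saved under pics/ and viewed, and the job is handed in when it is done.

```bash
ls; mkdir -p pics
cat > h.py <<'E'
from plant import *
import numpy as np, cv2
def shot(n,f):
    c=read_camera(n); cv2.imwrite('pics/'+f,c['color'][:,:,::-1]); return c
def ray(c,px):
    h=c['color'].shape[0]; f=h/2/np.tan(np.radians(c['vfov'])/2)
    d=np.array([(px[0]-c['cx'])/f,-(px[1]-c['cy'])/f,-1]); T=np.array(c['cam_to_world'])
    return T[:3,3],T[:3,:3]@d
def atz(c,px,z):
    o,d=ray(c,px); return o+d*(z-o[2])/d[2]
def proj(c,p):
    T=np.array(c['cam_to_world']); q=T[:3,:3].T@(np.array(p)-T[:3,3]); h=c['color'].shape[0]; f=h/2/np.tan(np.radians(c['vfov'])/2)
    return c['cx']+f*q[0]/-q[2], c['cy']-f*q[1]/-q[2]
E
python3 - <<'E'
from h import *
s=get_state(); print(s)
for n in ['side','top','wrist']:
    c=shot(n,n+'0.png'); print(n,c['vfov'],c['cx'],c['cy'],{k:v for k,v in c.items() if k not in('color','cam_to_world')}); print(np.round(c['cam_to_world'],3))
    for t in ['wheel_c','mark','pointer','stop','pulley','jar','mug','socket','rig','carriage']:
        print(t,[(np.round(d['location'],1),round(d['p'],2)) for d in place_of(t,n)])
print(get_state()['time'])
E
```

```text
pics
{'time': 0.0, 'qpos': array([-1.42499107e+00,  2.87194544e-01,  1.57817602e+00,  2.36707249e-05,
        1.27862033e+00, -1.50016734e-01]), 'dq': array([-0.00051999, -0.0004438 , -0.00188519,  0.0015346 , -0.00050044,
        0.00013304]), 'joint_efforts': array([-7.59283594e-04, -4.05980372e+01, -2.92626268e+01, -1.64332341e-04,
        5.87509901e-03,  4.19877551e-06]), 'eef_pos': array([ 0.1967116 , -0.64505193,  0.24692842]), 'tcp_rot': array([ 9.89080890e-01,  1.47368769e-01,  1.38546865e-05, -1.19909544e-03]), 'contact_force': array([-0.61744979,  0.8622603 ,  0.37129825]), 'wrist_torque': array([0.00265614, 0.01281702, 0.07321669]), 'opening': 1.0020193663956416}
side 46.45899424013932 282.6659466151552 207.40816132140273 {'vfov': 46.45899424013932, 'cx': 282.6659466151552, 'cy': 207.40816132140273}
[[-0.903  0.337 -0.267  0.26 ]
 [-0.429 -0.687  0.586  0.56 ]
 [ 0.014  0.644  0.765  0.868]
 [ 0.     0.     0.     1.   ]]
wheel_c [(array([279.7, 232.4]), 0.73)]
mark [(array([292.4, 159.6]), 0.6)]
pointer [(array([265.5, 166.4]), 0.71)]
stop [(array([261.9, 254.3]), 0.92)]
[... 1090 characters left out ...]
0.86)]
socket [(array([243.8, 282.5]), 0.8), (array([286.8, 212.9]), 0.43)]
rig [(array([286. , 212.1]), 0.97)]
carriage [(array([427. , 155.4]), 0.81), (array([182.2, 336.9]), 0.8), (array([241.1, 282.7]), 0.72), (array([395.9, 297.1]), 0.61), (array([283.6, 209.3]), 0.58), (array([154. , 189.6]), 0.58), (array([243.9, 206. ]), 0.43)]
wrist 69.58138085018304 280.14437738968024 211.70186978249762 {'vfov': 69.58138085018304, 'cx': 280.14437738968024, 'cy': 211.70186978249762}
[[ 0.291  0.914  0.283  0.27 ]
 [-0.957  0.278  0.085 -0.624]
 [-0.001 -0.296  0.955  0.373]
 [ 0.     0.     0.     1.   ]]
wheel_c []
mark []
pointer []
stop []
pulley []
jar []
mug []
socket []
rig []
carriage []
1.65
```

View pics/top0.png

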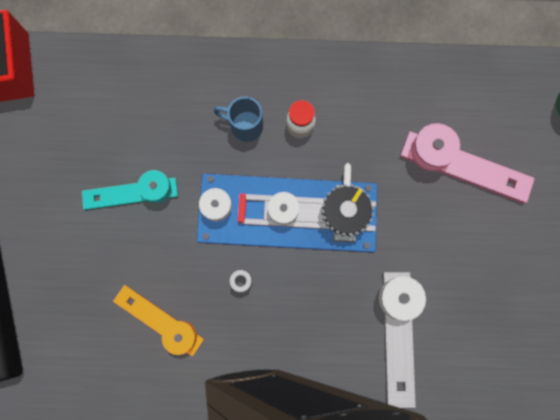

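View pics/side0.png

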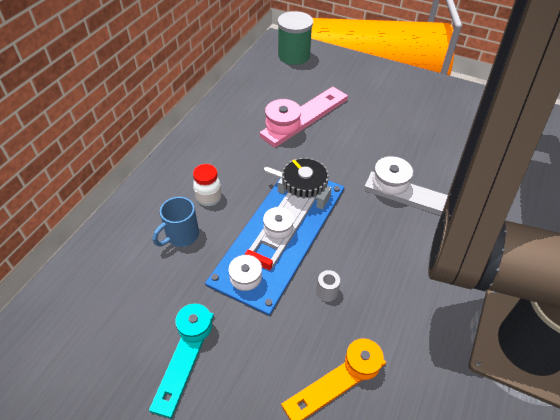

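Run:
```python
from h import *
import plant
print([x for x in dir(plant) if not x.startswith('_')]); print(getattr(plant,'tip_extent',None))
t=shot('top','top1.png'); s=shot('side','side1.png')
# blue base fit
for nm,c in(('top',t),('side',s)):
    hsv=cv2.cvtColor(c['color'],cv2.COLOR_RGB2HSV)
    m=((hsv[...,0]>100)&(hsv[...,0]<120)&(hsv[...,1]>190)&(hsv[...,2]>80)).astype(np.uint8)
    n,l,st,_=cv2.connectedComponentsWithStats(m); k=1+st[1:,4].argmax()
    ys,xs=np.nonzero(np.isin(l,[i for i in range(1,n) if st[i,4]>60]))
    P=np.array([atz(c,(x,y),0.012)[:2] for x,y in zip(xs,ys)]).astype(np.float32)
    # restrict
    c0=np.median(P,0); P=P[np.linalg.norm(P-c0,axis=1)<0.24]
    r=cv2.minAreaRect(P*1000); print(nm,r, cv2.boxPoints(r).round(0).tolist())
def tri(a,b):
    A=[];
    o1,d1=ray(t,a);o2,d2=ray(s,b)
    M=np.stack([d1,-d2],1); k=np.linalg.lstsq(M,o2-o1,rcond=None)[0]
    p,q=o1+k[0]*d1,o2+k[1]*d2; return ((p+q)/2).round(4),np.linalg.norm(p-q).round(4)
print('pulley',tri((281.3,210.3),(277.7,223.1)))
print('pointer',tri((348.8,159.1),(265.5,166.4)))
print('mark',tri((362.6,191.9),(292.4,159.6)))
print('wheel top px z=.069',atz(t,(346.7,207),.069))
for th in('wheel_c','pointer','mark','pulley','stop'):
    print(th,[(x['location'],round(x['p'],2)) for x in place_of(th,'side')][:4])
b=cv2.resize(t['color'][140:270,180:400],None,fx=3.5,fy=3.5,interpolation=3)[:,:,::-1]; cv2.imwrite('pics/c1.png',b)
b=cv2.resize(s['color'][140:320,190:360],None,fx=3.3,fy=3.3,interpolation=3)[:,:,::-1]; cv2.imwrite('pics/c2.png',b)
```

```text
['Unreachable', 'get_state', 'place_of', 'read_camera', 'sign_off', 'tip_extent', 'trace']
0.017Traceback (most recent call last):
  File "<stdin>", line 9, in <module>
ValueError: attempt to get argmax of an empty sequence
```

```bash
cat > fit.py <<'E'
from h import *
t=shot('top','top1.png'); s=shot('side','side1.png')
print(t['color'].dtype,t['color'][185,230],t['color'][240,300])
for nm,c in(('top',t),('side',s)):
    I=c['color'].astype(int)
    m=((I[...,2]-I[...,0]>60)&(I[...,2]-I[...,1]>40)).astype(np.uint8)
    n,l,st,_=cv2.connectedComponentsWithStats(m)
    ys,xs=np.nonzero(np.isin(l,[i for i in range(1,n) if st[i,4]>60]))
    P=np.array([atz(c,(x,y),0.012)[:2] for x,y in zip(xs,ys)]).astype(np.float32)
    P=P[(abs(P[:,0]-.58)<.14)&(abs(P[:,1]-0)<.25)]
    r=cv2.minAreaRect(P*1000); print(nm,r, cv2.boxPoints(r).round(0).tolist())
def tri(a,b):
    o1,d1=ray(t,a);o2,d2=ray(s,b)
    M=np.stack([d1,-d2],1); k=np.linalg.lstsq(M,o2-o1,rcond=None)[0]
    p,q=o1+k[0]*d1,o2+k[1]*d2; return ((p+q)/2).round(4),np.linalg.norm(p-q).round(4)
print('pulley',tri((281.3,210.3),(277.7,223.1)))
print('pointer',tri((348.8,159.1),(265.5,166.4)))
print('mark',tri((362.6,191.9),(292.4,159.6)))
print('wheel top px z=.069',atz(t,(346.7,207),.069))
b=cv2.resize(t['color'][140:270,180:400],None,fx=3.5,fy=3.5,interpolation=3)[:,:,::-1]; cv2.imwrite('pics/c1.png',b)
b=cv2.resize(s['color'][140:320,190:360],None,fx=3.3,fy=3.3,interpolation=3)[:,:,::-1]; cv2.imwrite('pics/c2.png',b)
E
python3 fit.py
```

```text
uint8 [ 71 128 187] [ 72 129 187]
top ((536.2440795898438, -33.173126220703125), (378.19415283203125, 149.28070068359375), 88.3414077758789) [[456.0, -220.0], [605.0, -224.0], [616.0, 154.0], [467.0, 158.0]]
side ((534.9736938476562, -32.63128662109375), (382.880126953125, 150.6424102783203), 88.36235046386719) [[454.0, -222.0], [605.0, -226.0], [616.0, 157.0], [465.0, 161.0]]
pulley (array([ 0.5329, -0.0197,  0.055 ]), np.float64(0.0026))
pointer (array([ 0.6392, -0.1595,  0.0541]), np.float64(0.0107))
mark (array([ 0.5724, -0.1826,  0.0812]), np.float64(0.0065))
wheel top px z=.069 [ 0.5395148 -0.1526768  0.069    ]
```

View crops.

View pics/c1.png

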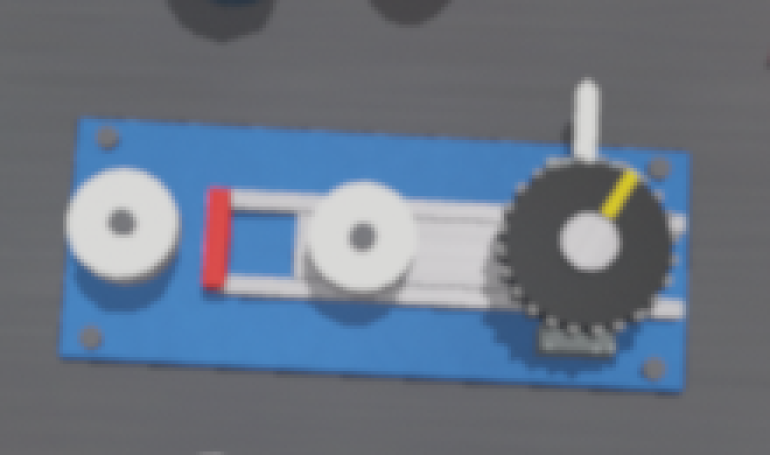

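View pics/c2.png

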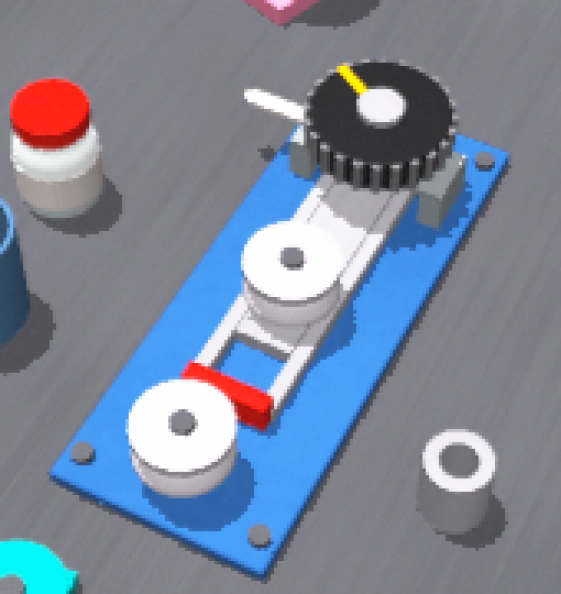

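```bash
python3 -m crank '[[1,0,-3,0,0,0,8.48],[1,0,-4,0,0,0,8.48],[1,2,-4,0,0,0,0],[1,3,-4,0,0,0,0],[1,3,-4,0,0,0,0]]' 40; python3 -m crank '[[1,3,-4,0,0,0,0],[1,3,-4,0,0,0,0],[1,3,-4,0,0,0,0],[1,3,-3,0,0,0,0],[1,3,-2,0,0,0,0]]'
```

```text
time: 2.35
eef_pos: [0.2624, -0.456, 0.2485]
tcp_rot: [1.0, -0.001, 0.0, 0.0]
contact_force: [1.1, -0.0, 0.4]
opening: 0.143
time: 2.85
eef_pos: [0.4132, -0.2852, 0.2488]
tcp_rot: [1.0, 0.001, 0.0, 0.0]
contact_force: [0.2, -0.7, 0.7]
opening: 0.005
```

```bash
python3 -m crank '[[1,3,-1.5,3,0,0,0],[1,3,-1,4,0,0,0],[1,0,0,4,0,0,0],[1,0,0,3,0,0,0],[1,0,0,0,0,0,0]]'
python3 - <<'E'
from h import *
for n in('top','side','wrist'): shot(n,n+'2.png')
print(get_state()['eef_pos'])
E
```

```text
time: 3.35
eef_pos: [0.4689, -0.26, 0.1041]
tcp_rot: [1.0, 0.0, -0.004, -0.003]
contact_force: [0.2, -0.4, -0.2]
opening: 0.001
[ 0.47250483 -0.26355888  0.11091605]
```

View pics/wrist2.png

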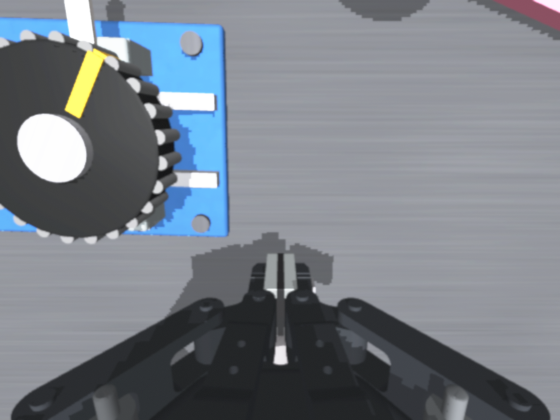

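View pics/side2.png

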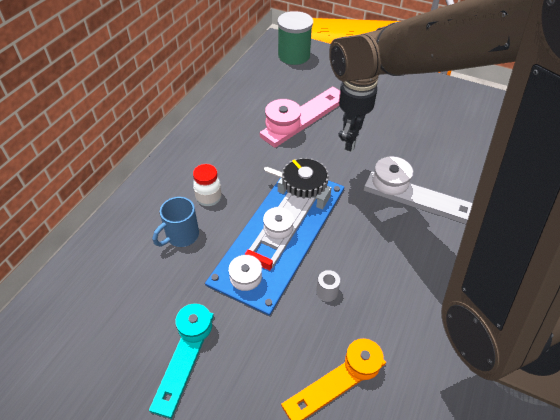

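View pics/top2.png

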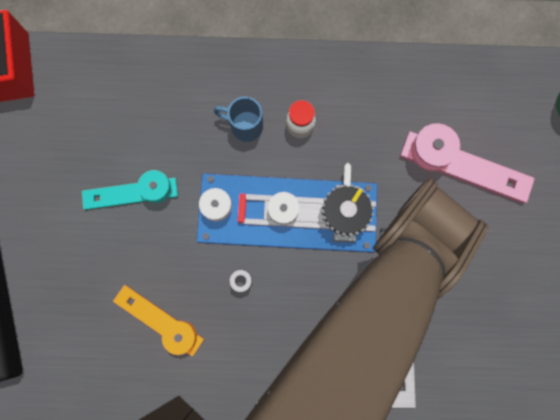

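```bash
python3 -m crank '[[1,2,-1,1.4,0,0,0],[1,2,-1,1.4,0,0,0],[1,0,-0.8,0,0,0,0],[1,0,-0.5,0,0,0,0],[1,0,-0.5,0,0,0,0]]';python3 -m crank '[[1,0,-0.5,0,0,0,0],[1,0,0,0,0,0,0]]'
python3 - <<'E'
from h import *
for n in('wrist','side'): shot(n,n+'3.png')
s=get_state();print(s['eef_pos'],s['contact_force'])
E
```

```text
time: 4.0
eef_pos: [0.5121, -0.2251, 0.083]
tcp_rot: [1.0, -0.0, 0.001, 0.001]
contact_force: [0.2, 0.3, -0.6]
opening: -0.002
time: 4.2
eef_pos: [0.5115, -0.2194, 0.0819]
tcp_rot: [1.0, -0.0, 0.0, 0.0]
contact_force: [0.2, -0.3, -0.4]
opening: -0.0
[ 0.51159469 -0.21983837  0.08159643] [-0.02831549  0.85055846  0.45875898]
```

View pics/wrist3.png

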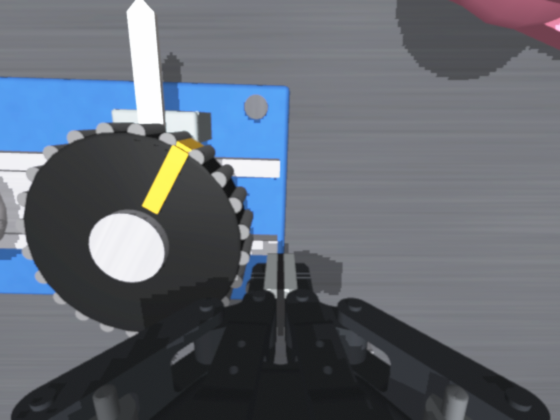

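```bash
python3 -m crank '[[1,0,-0.4,0,0,0,0],[1,0,-0.2,0,0,0,0],[1,0,0,0,0,0,0]]';python3 -m crank '[[1,0,-0.3,0,0,0,0],[1,0,0,0,0,0,0]]'; python3 -m crank '[[1,0,-0.3,0,0,0,0],[1,0,0,0,0,0,0]]'
```

```text
time: 4.6
eef_pos: [0.5117, -0.2144, 0.0814]
tcp_rot: [1.0, 0.0, 0.0, 0.001]
contact_force: [-0.7, -2.9, 0.5]
opening: 0.001
time: 4.8
eef_pos: [0.5118, -0.2136, 0.0817]
tcp_rot: [1.0, 0.001, 0.0, 0.003]
contact_force: [-2.5, -9.6, -0.2]
opening: 0.003
time: 5.0
eef_pos: [0.5115, -0.2126, 0.082]
tcp_rot: [1.0, 0.001, 0.0, 0.006]
contact_force: [-4.9, -16.2, -1.9]
opening: -0.005
```

```bash
cat > path.py <<'E'
import numpy as np,sys
R,a,b,step=.045,.011,.010,float(sys.argv[1]) if len(sys.argv)>1 else .0125
# CCW from (-.0205,-.0549)
P=[np.array([-.0205,-b-R])]
for x in np.linspace(-.0205,a,40)[1:]: P.append(np.array([x,-b-R]))
for (cx,cy,t0) in [(a,-b,-90),(a,b,0),(-a,b,90),(-a,-b,180)]:
    for t in np.radians(np.linspace(t0,t0+90,60)): P.append(np.array([cx+R*np.cos(t),cy+R*np.sin(t)]))
P.append(P[0]+[.0095,0]); P.append(P[0])if 0 else None
P=np.array([p for p in P if p is not None])
s=np.r_[0,np.cumsum(np.linalg.norm(np.diff(P,axis=0),axis=1))]
g=np.arange(0,s[-1]+1e-9,step); Q=np.c_[np.interp(g,s,P[:,0]),np.interp(g,s,P[:,1])]*100
q=np.round(Q,1)
for i,d in enumerate(np.diff(q,axis=0)):
    print(i,f"[1,{d[0]:.1f},{-d[1]:.1f},-0.02,0,0,0]",q[i+1])
E
python3 path.py
```

```text
0 [1,1.3,-0.0,-0.02,0,0,0] [-0.8 -5.5]
1 [1,1.3,-0.0,-0.02,0,0,0] [ 0.5 -5.5]
2 [1,1.2,-0.0,-0.02,0,0,0] [ 1.7 -5.5]
3 [1,1.2,-0.4,-0.02,0,0,0] [ 2.9 -5.1]
4 [1,1.1,-0.6,-0.02,0,0,0] [ 4.  -4.5]
5 [1,0.8,-0.9,-0.02,0,0,0] [ 4.8 -3.6]
6 [1,0.6,-1.2,-0.02,0,0,0] [ 5.4 -2.4]
7 [1,0.2,-1.2,-0.02,0,0,0] [ 5.6 -1.2]
8 [1,0.0,-1.2,-0.02,0,0,0] [5.6 0. ]
9 [1,0.0,-1.3,-0.02,0,0,0] [5.6 1.3]
10 [1,-0.3,-1.2,-0.02,0,0,0] [5.3 2.5]
11 [1,-0.5,-1.1,-0.02,0,0,0] [4.8 3.6]
12 [1,-0.9,-0.9,-0.02,0,0,0] [3.9 4.5]
13 [1,-1.1,-0.6,-0.02,0,0,0] [2.8 5.1]
14 [1,-1.2,-0.4,-0.02,0,0,0] [1.6 5.5]
15 [1,-1.2,-0.0,-0.02,0,0,0] [0.4 5.5]
16 [1,-1.3,-0.0,-0.02,0,0,0] [-0.9  5.5]
17 [1,-1.2,0.1,-0.02,0,0,0] [-2.1  5.4]
18 [1,-1.2,0.5,-0.02,0,0,0] [-3.3  4.9]
19 [1,-1.0,0.7,-0.02,0,0,0] [-4.3  4.2]
20 [1,-0.7,1.0,-0.02,0,0,0] [-5.   3.2]
21 [1,-0.5,1.2,-0.02,0,0,0] [-5.5  2. ]
22 [1,-0.1,1.2,-0.02,0,0,0] [-5.6  0.8]
23 [1,0.0,1.2,-0.02,0,0,0] [-5.6 -0.4]
24 [1,0.1,1.3,-0.02,0,0,0] [-5.5 -1.7]
25 [1,0.3,1.2,-0.02,0,0,0] [-5.2 -2.9]
26 [1,0.7,1.0,-0.02,0,0,0] [-4.5 -3.9]
27 [1,0.9,0.9,-0.02,0,0,0] [-3.6 -4.8]
28 [1,1.1,0.5,-0.02,0,0,0] [-2.5 -5.3]
29 [1,1.3,0.2,-0.02,0,0,0] [-1.2 -5.5]
```

```bash
python3 -m crank '[[1,1.3,0,-0.02,0,0,0],[1,1.3,0,-0.02,0,0,0],[1,1.2,0,-0.02,0,0,0]]'
python3 - <<'E'
from h import *
for n in('wrist','top'): shot(n,n+'4.png')
s=get_state();print(s['eef_pos'],s['contact_force'])
E
```

```text
time: 5.3
eef_pos: [0.551, -0.2142, 0.0828]
tcp_rot: [1.0, 0.0, 0.002, 0.006]
contact_force: [0.4, -12.7, -4.4]
opening: -0.004
[ 0.5526542  -0.21322951  0.08292207] [  4.84601895 -15.67991901  -4.69290785]
```

View pics/wrist4.png

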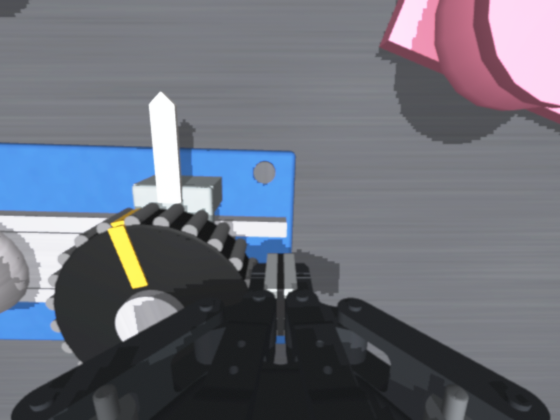

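View pics/top4.png

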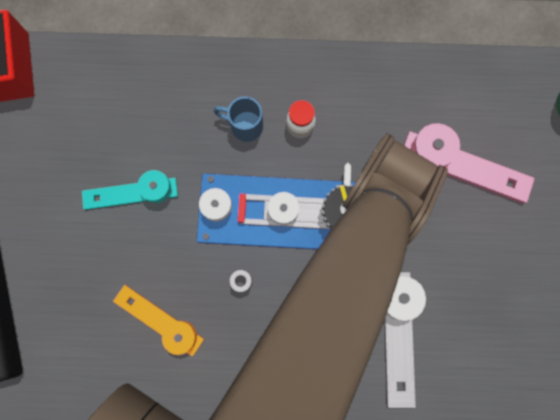

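```bash
cat > est.py <<'E'
from h import *
import sys
W=np.array([.5322,-.1529]); turns=float(sys.argv[1]) if len(sys.argv)>1 else 0
zt=.082+.005*turns
for n in('wrist','top','side'):
    c=shot(n,n+'_l.png') if len(sys.argv)<3 else shot(n,n+sys.argv[2]+'.png')
    I=c['color'].astype(int)
    m=(I[...,0]>120)&(I[...,1]>100)&(I[...,2]<90)&(abs(I[...,0]-I[...,1])<70)
    ys,xs=np.nonzero(m)
    P=np.array([atz(c,(x,y),zt)[:2]-W for x,y in zip(xs,ys)]) if len(xs) else np.zeros((0,2))
    r=np.linalg.norm(P,axis=1); P=P[(r>.014)&(r<.050)]
    if len(P)>3:
        p=P.mean(0); print(n,len(P),'r',np.linalg.norm(p).round(4),'joint mod 2pi',round(float(np.arctan2(p[1],p[0])+.029),2))
    else: print(n,'none')
s=get_state();print(s['time'],s['eef_pos'].round(4),s['contact_force'].round(1))
E
python3 est.py 0
```

```text
wrist 315 r 0.034 joint mod 2pi 0.28
top 68 r 0.0348 joint mod 2pi 0.29
side 47 r 0.0338 joint mod 2pi 0.19
5.55 [ 0.5526 -0.2132  0.083 ] [  4.9 -14.7  -5.2]
```

```bash
python3 -m crank '[[1,1.2,-0.4,-0.02,0,0,0],[1,1.1,-0.6,-0.02,0,0,0],[1,0.8,-0.9,-0.02,0,0,0],[1,0.6,-1.2,-0.02,0,0,0]]'; python3 est.py 0.2
```

```text
time: 5.95
eef_pos: [0.5908, -0.1803, 0.084]
tcp_rot: [1.0, -0.001, 0.006, 0.004]
contact_force: [9.1, -7.7, -6.0]
opening: -0.003
wrist none
top none
side 44 r 0.0327 joint mod 2pi 1.31
6.1 [ 0.5916 -0.1783  0.0841] [11.7 -4.9 -4.6]
```

```bash
python3 -m crank '[[1,0.2,-1.2,-0.02,0,0,0],[1,0,-1.2,-0.02,0,0,0],[1,0,-1.3,-0.02,0,0,0],[1,-0.3,-1.2,-0.02,0,0,0],[1,-0.5,-1.1,-0.02,0,0,0]]'; python3 est.py 0.4 a
```

```text
time: 6.6
eef_pos: [0.5848, -0.1166, 0.0854]
tcp_rot: [1.0, -0.001, 0.006, 0.001]
contact_force: [7.8, 1.3, -1.0]
opening: 0.001
wrist none
top none
side 40 r 0.0326 joint mod 2pi 2.65
6.75 [ 0.5838 -0.115   0.0853] [6.1 4.8 1.5]
```

View pics/sidea.png

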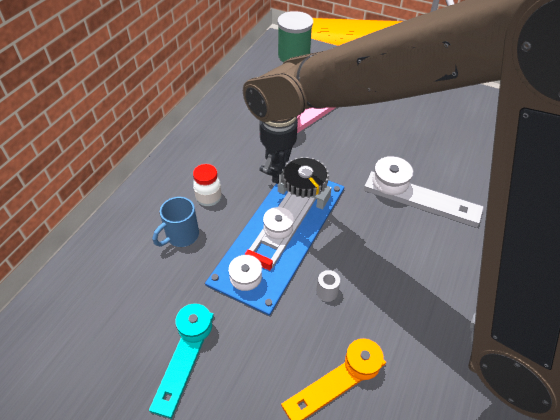

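```bash
python3 -m crank '[[1,-1.0,-0.8,-0.02,0,0,0],[1,-1.1,-0.5,-0.02,0,0,0],[1,-1.2,-0.3,-0.02,0,0,0],[1,-1.2,0,-0.02,0,0,0],[1,-1.3,0,-0.02,0,0,0]]'; python3 est.py 0.6 b
```

```text
time: 7.25
eef_pos: [0.525, -0.0907, 0.0865]
tcp_rot: [1.0, -0.003, 0.003, -0.011]
contact_force: [1.1, 31.9, 14.3]
opening: -0.003
wrist 800 r 0.0328 joint mod 2pi -2.32
top 52 r 0.0389 joint mod 2pi -2.28
side 42 r 0.0358 joint mod 2pi -2.21
7.4 [ 0.5219 -0.0909  0.0862] [-3.  31.6 19.1]
```

View pics/wristb.png

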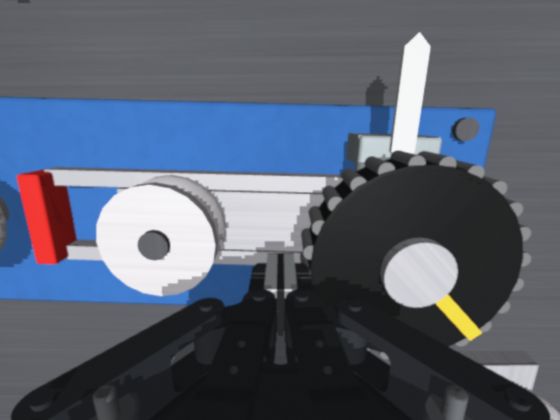

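```bash
python3 -c "
import cv2;a=cv2.imread('pics/sideb.png')[120:300,190:370];cv2.imwrite('pics/sb.png',cv2.resize(a,None,fx=3.3,fy=3.3))"
```

```text
(no output)
```

View pics/sb.png

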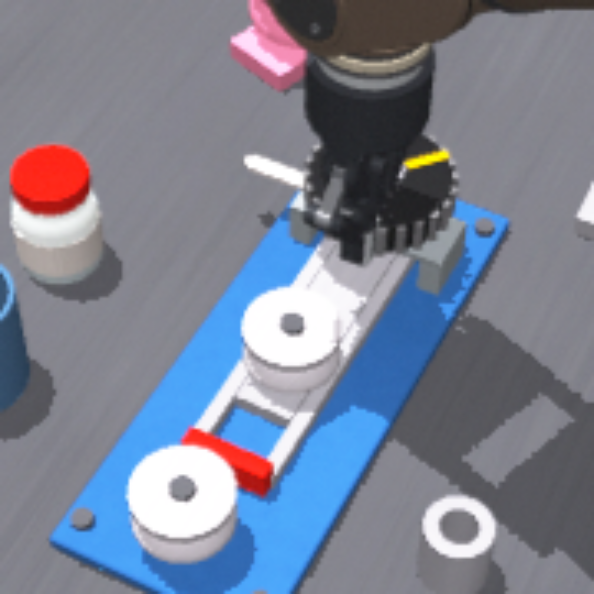

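```bash
python3 -m crank '[[1,-1.2,-0.2,-0.2,0,0,0],[1,-1.2,0.4,-0.2,0,0,0],[1,-1.0,0.7,-0.02,0,0,0]]'; python3 est.py 0.75 c
```

```text
time: 7.7
eef_pos: [0.4876, -0.107, 0.0879]
tcp_rot: [1.0, 0.0, -0.001, -0.002]
contact_force: [1.2, 2.8, -1.6]
opening: -0.001
wrist 1208 r 0.0339 joint mod 2pi -1.47
top 12 r 0.0216 joint mod 2pi -1.11
side none
7.85 [ 0.4871 -0.1086  0.0879] [-2.8  4.9  0.9]
```

```bash
python3 -m crank '[[1,-0.6,1.1,-0.02,0,0,0],[1,-0.4,1.2,-0.02,0,0,0],[1,-0.1,1.2,-0.02,0,0,0],[1,0,1.2,-0.02,0,0,0]]'; python3 est.py 0.9 d
```

```text
time: 8.25
eef_pos: [0.4713, -0.1542, 0.0876]
tcp_rot: [1.0, 0.001, -0.01, -0.004]
contact_force: [-20.0, 3.6, 12.3]
opening: -0.001
wrist 1713 r 0.0356 joint mod 2pi -0.64
top none
side 36 r 0.0364 joint mod 2pi -0.7
8.4 [ 0.4712 -0.1561  0.0877] [-19.1   0.9   9.6]
```

```bash
python3 -m crank '[[1,0,1.3,-0.1,0,0,0],[1,0.3,1.2,-0.05,0,0,0],[1,0.7,1.0,-0.02,0,0,0],[1,0.9,0.8,-0.02,0,0,0],[1,1.1,0.5,-0.02,0,0,0]]'; python3 est.py 1.1 e
```

```text
time: 8.9
eef_pos: [0.504, -0.2079, 0.0899]
tcp_rot: [1.0, 0.002, -0.006, 0.002]
contact_force: [-12.9, -10.8, -1.0]
opening: 0.003
wrist 402 r 0.0343 joint mod 2pi 0.52
top 77 r 0.0335 joint mod 2pi 0.56
side 48 r 0.0333 joint mod 2pi 0.51
9.05 [ 0.5063 -0.2089  0.0907] [ -6.  -10.6  -3.4]
```

```bash
python3 -m crank '[[1,1.3,0.2,-0.02,0,0,0],[1,1.3,0,-0.02,0,0,0],[1,1.3,0,-0.02,0,0,0],[1,1.2,-0.1,-0.02,0,0,0],[1,1.1,-0.4,-0.02,0,0,0]]'; python3 est.py 1.3 f
```

```text
time: 9.55
eef_pos: [0.5704, -0.2054, 0.0923]
tcp_rot: [1.0, -0.001, 0.0, 0.003]
contact_force: [-2.2, -4.0, -2.3]
opening: 0.0
wrist none
top 21 r 0.0448 joint mod 2pi 1.94
side 45 r 0.0332 joint mod 2pi 2.0
9.7 [ 0.5712 -0.2037  0.0929] [ 2.7 -5.6 -3.3]
```

```bash
python3 -m crank '[[1,0.6,-1.1,-0.02,0,0,0],[1,0.4,-1.2,-0.02,0,0,0],[1,0.2,-1.2,-0.02,0,0,0],[1,0,-1.2,-0.02,0,0,0],[1,0,-1.2,-0.02,0,0,0]]'; python3 est.py 1.5 g
```

```text
time: 10.2
eef_pos: [0.5929, -0.1455, 0.0975]
tcp_rot: [1.0, -0.002, 0.018, 0.004]
contact_force: [27.5, -0.2, -12.6]
opening: 0.001
wrist none
top none
side 42 r 0.0341 joint mod 2pi -2.95
10.35 [ 0.5925 -0.1425  0.0975] [26.9  3.6 -9.8]
```

```bash
python3 -m crank '[[1,0.2,-1.2,0.2,0,0,0],[1,-0.3,-1.2,0.2,0,0,0],[1,-0.5,-1.1,0.1,0,0,0],[1,-1.0,-0.9,0,0,0,0]]'; python3 est.py 1.65 h
```

```text
time: 10.75
eef_pos: [0.568, -0.0985, 0.0907]
tcp_rot: [1.0, -0.0, 0.004, 0.001]
contact_force: [4.8, -0.2, 3.4]
opening: 0.004
wrist none
top 82 r 0.0322 joint mod 2pi -2.07
side 42 r 0.0361 joint mod 2pi -2.07
10.9 [ 0.5652 -0.0978  0.0889] [2.9 2.6 1.4]
```

```bash
python3 -m crank '[[1,-1.2,-0.4,-0.02,0,0,0],[1,-1.2,-0.3,-0.02,0,0,0],[1,-1.2,0,-0.02,0,0,0],[1,-1.2,0,-0.02,0,0,0]]'; python3 est.py 1.8 i
```

```text
time: 11.3
eef_pos: [0.517, -0.0891, 0.0895]
tcp_rot: [1.0, -0.001, -0.0, -0.003]
contact_force: [1.9, 6.5, 3.0]
opening: 0.003
wrist 1200 r 0.0349 joint mod 2pi -1.1
top 45 r 0.0359 joint mod 2pi -1.0
side none
11.45 [ 0.5152 -0.0896  0.0888] [-1.5  7.9  5.1]
```

```bash
python3 -m crank '[[1,-1.2,0.2,-0.02,0,0,0],[1,-1.2,0.5,-0.02,0,0,0],[1,-0.9,0.8,-0.02,0,0,0],[1,-0.6,1.1,-0.02,0,0,0]]'; python3 est.py 1.95 j
```

```text
time: 11.85
eef_pos: [0.4769, -0.1183, 0.0895]
tcp_rot: [1.0, -0.0, -0.001, -0.0]
contact_force: [0.5, -0.9, 0.7]
opening: 0.001
wrist 1603 r 0.0352 joint mod 2pi -0.89
top 40 r 0.0367 joint mod 2pi -1.11
side 32 r 0.0362 joint mod 2pi -0.98
12.0 [ 0.4782 -0.1189  0.0902] [-2.1 -0.6 -0.1]
```

```bash
python3 -m crank '[[1,0.2,1.0,-0.02,0,0,0],[1,0,1.2,-0.02,0,0,0],[1,0,1.2,-0.02,0,0,0],[1,0,1.2,-0.02,0,0,0]]'; python3 est.py 1.97 k
```

```text
time: 12.4
eef_pos: [0.4716, -0.1605, 0.0882]
tcp_rot: [1.0, 0.002, -0.015, -0.005]
contact_force: [-24.0, 1.9, 12.1]
opening: -0.001
wrist 1959 r 0.0359 joint mod 2pi -0.25
top 5 r 0.0475 joint mod 2pi -0.95
side 41 r 0.0354 joint mod 2pi -0.3
12.55 [ 0.472  -0.163   0.0884] [-25.2  -2.2  11.2]
```

Needs about 0.25 rad more (~13 mm), then retreat radially.

```bash
python3 -m crank '[[1,0,0.7,0,0,0,0],[1,0,0.4,0,0,0,0],[1,0,0,0,0,0,0]]'; python3 est.py 2 l
```

```text
time: 12.85
eef_pos: [0.4746, -0.175, 0.0886]
tcp_rot: [1.0, 0.001, -0.009, -0.001]
contact_force: [-17.3, -4.6, 3.3]
opening: -0.002
wrist 538 r 0.0345 joint mod 2pi 0.02
top 79 r 0.0343 joint mod 2pi 0.02
side 45 r 0.0346 joint mod 2pi -0.08
13.0 [ 0.4746 -0.1749  0.0886] [-16.6  -4.7   2.7]
```

```bash
python3 -m crank '[[1,-1.0,0.4,0,0,0,0],[1,-1.5,0.5,0,0,0,0],[1,-0.5,0,-3,0,0,0],[1,0,0,-4,0,0,0],[1,0,0,-2,0,0,0]]'; python3 est.py 2 m
python3 - <<'E'
from h import *
for n in ('top','side'):
    c=read_camera(n); 
    for t in('pulley','wheel_c','mark'): print(n,t,[(np.round(x['location'],1),round(x['p'],2),atz(c,x['location'],dict(pulley=.049,wheel_c=.079,mark=.092)[t]).round(4)[:2]) for x in place_of(t,n)])
    r=c['color'][140:270,180:400] if n=='top' else c['color'][130:320,190:380]
    cv2.imwrite(f'pics/z{n}.png',cv2.resize(r,None,fx=3,fy=3)[:,:,::-1])
E
```

```text
time: 13.5
eef_pos: [0.4517, -0.185, 0.1848]
tcp_rot: [1.0, -0.0, 0.003, 0.002]
contact_force: [0.7, -0.1, 0.4]
opening: -0.003
wrist 625 r 0.0358 joint mod 2pi 0.03
top 93 r 0.0274 joint mod 2pi -0.18
side 44 r 0.0348 joint mod 2pi -0.08
13.65 [ 0.4516 -0.1846  0.1831] [-0.5  0.5 -0.6]
top pulley [(array([282.7, 208.9]), 0.92, array([ 0.5357, -0.0228])), (array([153.4, 184.7]), 0.85, array([0.5795, 0.247 ])), (array([179.6, 334. ]), 0.79, array([0.279 , 0.1742])), (array([434.8, 148.9]), 0.74, array([ 0.6737, -0.3415])), (array([398.5, 296.2]), 0.58, array([ 0.3636, -0.2603])), (array([243.2, 205.4]), 0.32, array([0.5408, 0.059 ]))]
top wheel_c [(array([348.5, 208.5]), 0.83, array([ 0.5346, -0.1551]))]
top mark [(array([349.9, 187.1]), 0.96, array([ 0.5758, -0.1561])), (array([283.8, 210.5]), 0.27, array([ 0.5247, -0.025 ]))]
side pulley [(array([276.2, 217.4]), 0.91, array([ 0.5459, -0.0365])), (array([364.5, 360. ]), 0.89, array([0.269 , 0.1824])), (array([281.7, 116.4]), 0.87, array([ 0.6802, -0.3454])), (array([190.5, 323.7]), 0.82, array([0.5773, 0.2554])), (array([389.9, 177.5]), 0.71, array([ 0.3613, -0.2591]))]
side wheel_c []
side mark [(array([287.1, 161.5]), 0.83, array([ 0.5795, -0.1614]))]
```

View pics/ztop.png

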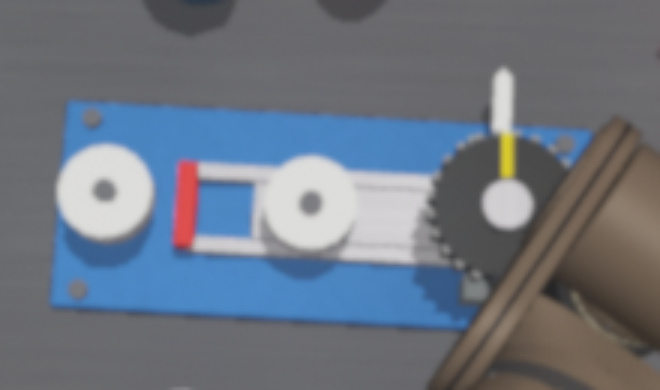

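View pics/zside.png

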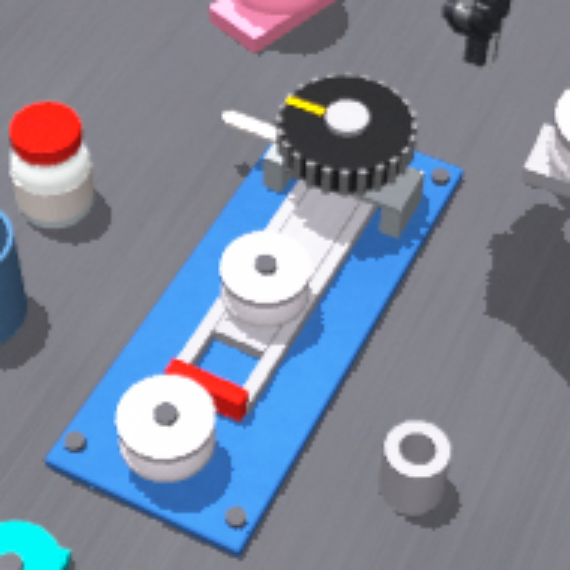

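```bash
python3 -m crank '[[1,0,0,0,0,0,-8.5],[1,0,0,0,0,0,-8.5],[1,0,0,0,0,0,-8.5],[1,0,0,0,0,0,-8.5],[1,0,0,0,0,0,-8.5]]';python3 -m crank '[[1,0,0,0,0,0,-8.5],[1,0,0,0,0,0,-8.5],[1,0,0,0,0,0,-8.5],[1,0,0,0,0,0,-8.5],[1,0,0,0,0,0,-8.5]]';python3 -m crank '[[1,0,0,0,0,0,-3.3],[1,0,0,0,0,0,0],[1,0,0,0,0,0,0]]'
```

```text
time: 14.55
eef_pos: [0.4505, -0.1835, 0.1805]
tcp_rot: [0.931, 0.365, -0.0, -0.0]
contact_force: [0.0, 0.8, 0.7]
opening: -0.005
time: 15.05
eef_pos: [0.4505, -0.1835, 0.1805]
tcp_rot: [0.735, 0.678, -0.0, -0.0]
contact_force: [1.5, -0.6, 1.2]
opening: -0.0
time: 15.35
eef_pos: [0.4506, -0.1835, 0.1807]
tcp_rot: [0.718, 0.696, -0.0, -0.0]
contact_force: [0.6, -0.2, 0.1]
opening: 0.001
```

```bash
python3 -m crank '[[1,3.6,2.7,0,0,0,0],[1,3.6,2.7,0,0,0,0],[1,3.6,2.7,0,0,0,0],[1,0,0,3,0,0,0],[1,0,0,0,0,0,0]]'; python3 est.py 2 n;python3 -c "
import cv2;a=cv2.imread('pics/siden.png')[100:300,190:390];cv2.imwrite('pics/sn.png',cv2.resize(a,None,fx=3,fy=3))"
```

```text
time: 15.85
eef_pos: [0.5328, -0.0762, 0.1471]
tcp_rot: [0.717, 0.697, -0.002, -0.004]
contact_force: [0.2, 0.2, -1.5]
opening: -0.002
wrist none
top 6 r 0.0273 joint mod 2pi 1.11
side none
16.0 [ 0.5346 -0.0786  0.1513] [0.6 0.  0.8]
```

View pics/wristn.png

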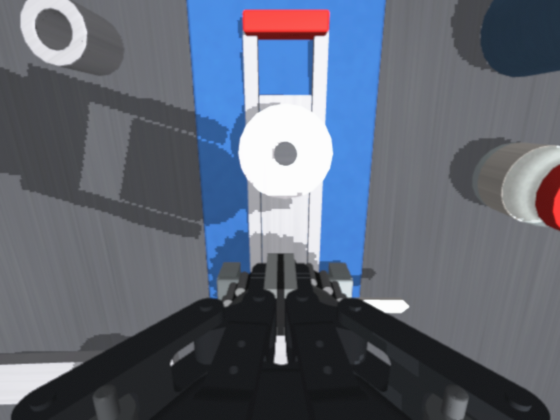

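View pics/sn.png

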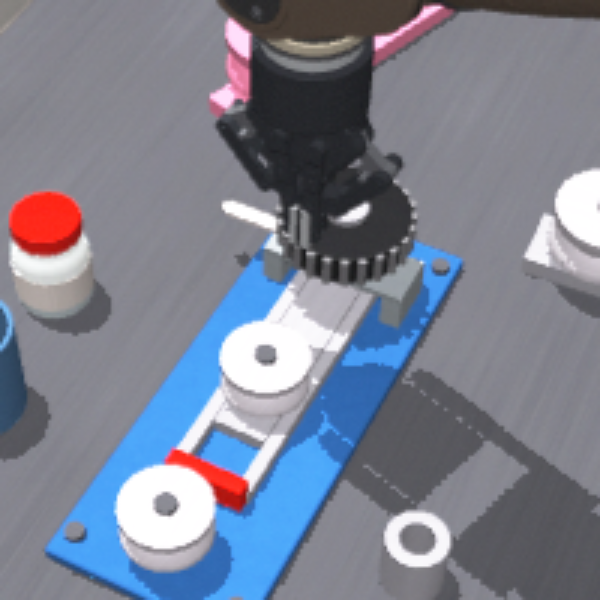

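```bash
python3 -m crank '[[1,0,0,3,0,0,0],[1,0,0,3,0,0,0],[1,0,0,0,0,0,0]]'; python3 -m crank '[[1,0,0,2,0,0,0],[1,0,0,2,0,0,0],[1,0,0,0.3,0,0,0],[1,0,0,0,0,0,0]]'
```

```text
time: 16.3
eef_pos: [0.5321, -0.0783, 0.0883]
tcp_rot: [0.718, 0.696, -0.002, -0.003]
contact_force: [-0.6, 0.2, 0.6]
opening: -0.004
time: 16.7
eef_pos: [0.5354, -0.0788, 0.0493]
tcp_rot: [0.718, 0.696, 0.0, 0.0]
contact_force: [-0.7, -0.1, 0.1]
opening: 0.002
```

```bash
python3 -m crank '[[1,1,0,0.2,0,0,0],[1,0.5,0,0,0,0,0],[1,0.5,0,0,0,0,0],[1,0.5,0,0,0,0,0],[1,0.5,0,0,0,0,0]]'; python3 -m crank '[[1,0.5,0,0,0,0,0],[1,0.5,0,0,0,0,0],[1,0.3,0,0,0,0,0],[1,0,0,0,0,0,0]]'
```

```text
time: 17.2
eef_pos: [0.5372, -0.049, 0.0478]
tcp_rot: [0.717, 0.697, 0.0, 0.002]
contact_force: [0.3, -5.3, 1.7]
opening: -0.002
time: 17.6
eef_pos: [0.5375, -0.0354, 0.0476]
tcp_rot: [0.717, 0.697, 0.001, 0.002]
contact_force: [0.7, -3.7, 2.8]
opening: -0.005
```

```bash
python3 -m crank '[[1,0.3,0,0,0,0,0],[1,0.3,0,0,0,0,0],[1,0.2,0,0,0,0,0],[1,0,0,0,0,0,0]]'; python3 -m crank '[[1,0.2,0,0,0,0,0],[1,0,0,0,0,0,0]]';  python3 est.py 2 p
```

```text
time: 18.0
eef_pos: [0.5377, -0.0279, 0.0475]
tcp_rot: [0.717, 0.697, 0.0, 0.002]
contact_force: [0.3, -5.9, 3.7]
opening: 0.0
time: 18.2
eef_pos: [0.5378, -0.0262, 0.0475]
tcp_rot: [0.717, 0.697, 0.0, 0.002]
contact_force: [-0.2, -6.5, 3.9]
opening: 0.001
wrist none
top 80 r 0.0342 joint mod 2pi 0.02
side none
18.35 [ 0.5378 -0.0262  0.0475] [-0.1 -6.4  4.6]
```

View pics/wristp.png

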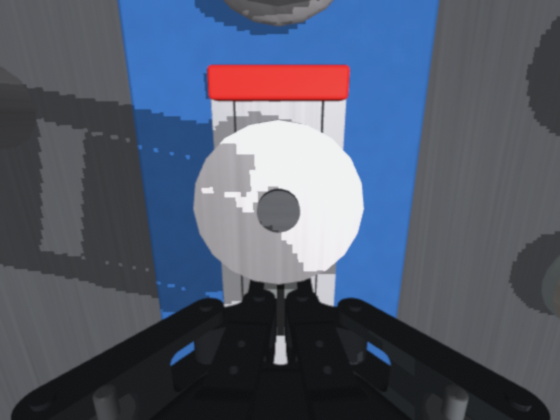

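```bash
python3 -m crank '[[1,0.2,0,0,0,0,0],[1,0,0,0,0,0,0]]'; python3 -m crank '[[1,0.2,0,0,0,0,0],[1,0,0,0,0,0,0]]'
```

```text
time: 18.55
eef_pos: [0.5378, -0.026, 0.0476]
tcp_rot: [0.717, 0.697, -0.001, 0.003]
contact_force: [-0.6, -13.4, 3.4]
opening: 0.001
time: 18.75
eef_pos: [0.5378, -0.0259, 0.0477]
tcp_rot: [0.716, 0.698, -0.003, 0.005]
contact_force: [-1.4, -20.0, 3.5]
opening: 0.002
```

Hard stop reached (force rises with no travel). Ease off, back away and lift.

```bash
python3 -m crank '[[1,-0.4,0,0,0,0,0],[1,-0.6,0,0,0,0,0],[1,-1,0,0,0,0,0],[1,0,0,0,0,0,0]]'; python3 -m crank '[[1,0,0,-2,0,0,0],[1,0,0,-3,0,0,0],[1,0,0,-4,0,0,0],[1,-1,-3,-4,0,0,0],[1,-2,-4,-1,0,0,0]]';python3 -m crank '[[1,-3,-4,0,0,0,0],[1,-3,-4,0,0,0,0],[1,0,0,0,0,0,0],[1,0,0,0,0,0,0]]'; python3 est.py 2 q
python3 - <<'E'
from h import *
for n in ('top','side'):
    c=read_camera(n)
    for t in('pulley','mark','jar','mug','socket'): print(n,t,[(np.round(x['location'],1),round(x['p'],2)) for x in place_of(t,n)])
    if n=='top':
      for x in place_of('pulley',n)[:3]: print(atz(c,x['location'],.049))
    r=c['color'][100:300,180:400] if n=='top' else c['color'][130:320,150:380]
    cv2.imwrite(f'pics/y{n}.png',cv2.resize(r,None,fx=3,fy=3)[:,:,::-1])
E
```

```text
time: 19.15
eef_pos: [0.5356, -0.0415, 0.0457]
tcp_rot: [0.718, 0.696, -0.0, -0.0]
contact_force: [0.1, 0.4, -0.3]
opening: 0.0
time: 19.65
eef_pos: [0.4684, -0.0691, 0.1905]
tcp_rot: [0.717, 0.697, 0.002, 0.004]
contact_force: [-0.3, -1.9, 1.1]
opening: -0.003
time: 20.05
eef_pos: [0.3835, -0.1266, 0.1852]
tcp_rot: [0.718, 0.696, 0.001, 0.0]
contact_force: [-0.0, 0.2, 0.5]
opening: -0.0
wrist 351 r 0.036 joint mod 2pi 0.03
top 80 r 0.0342 joint mod 2pi 0.02
side 44 r 0.0348 joint mod 2pi -0.08
20.2 [ 0.3848 -0.1258  0.1853] [-0.6 -0.4  0.1]
top pulley [(array([154.1, 187.9]), 0.88), (array([433.8, 146.1]), 0.83), (array([262.7, 206.2]), 0.68), (array([401.6, 294. ]), 0.65), (array([177.7, 331.6]), 0.62)]
top mark [(array([350. , 187.4]), 0.82), (array([287.2, 212.7]), 0.39)]
top jar [(array([298.8, 127.4]), 0.82)]
top mug [(array([246. , 125.1]), 0.75)]
top socket [(array([264.1, 209.4]), 0.18)]
[0.57271469 0.24509398 0.049     ]
[ 0.6798188  -0.33954075  0.049     ]
[0.54025767 0.01870699 0.049     ]
side pulley [(array([264.8, 235. ]), 0.95), (array([281.8, 115.5]), 0.94), (array([362.9, 355.9]), 0.83), (array([391.7, 179.9]), 0.6), (array([193.7, 321.5]), 0.58)]
side mark [(array([285.1, 163.2]), 0.56)]
side jar [(array([210.8, 198. ]), 0.92)]
side mug [(array([180.9, 234.8]), 0.63)]
side socket [(array([327.4, 293. ]), 0.77)]
```

View pics/ytop.png

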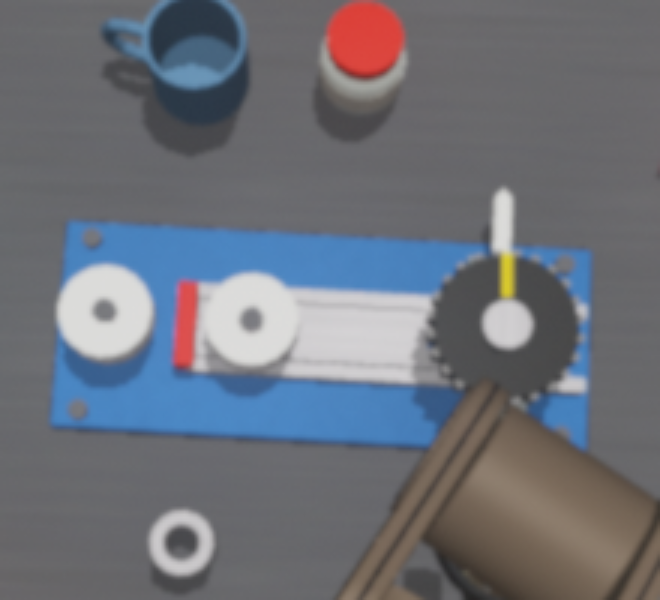

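View pics/yside.png

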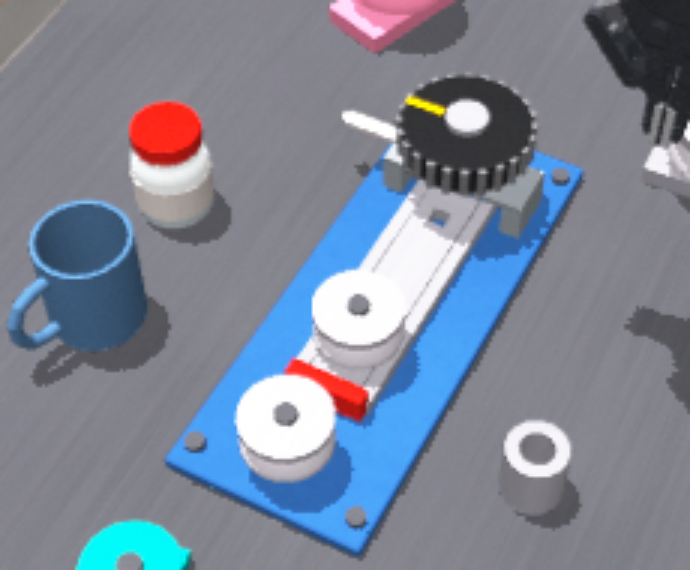

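The pictures show the mark at the pointer, the bar's end against the red stop with the carriage flat, the bystanders where they stood, and the robot clear of everything.

```bash
python3 -c "
from plant import *
print(sign_off())"
```

```text
the job is handed in; nothing more can be done
None
```

I rolled the wheel anticlockwise to the second full turn past the pointer, pushed the carriage home against the red stop, and handed the job in at about 20 s of the 72 s allowed. No verdict was reported.

- **Wheel:** I held the shut fingertips against the rim and carried them about 1.7 times round the wheel. I tracked the yellow mark from about −0.6 rad to about 12.59 rad, against a target of 12.57. The last check read 0.02–0.03 rad past the pointer from the top and wrist cameras. The side camera read −0.08, much the same offset it showed throughout. In one stretch near the end the finger mostly slipped, so I repeated that stroke.
- **Carriage:** I pushed the small silver carriage on the rig low on its pulley. The push force rose from about 6 to 20 N with almost no further travel, so it was against the stop. The top camera puts its pulley at about rig y = 0.052 m, with home at 0.050 m, and the last pictures show it flat with the bar touching the stop.
- **Bystanders and clearance:** The jar, the mug and the socket look unmoved in the pictures; I did not measure their distances. The top-camera network did not find the socket in the last picture, but it shows clearly there and the side camera found it where it was at the start. The robot was clear of everything when I handed in.
- **Forces:** The highest reading was about 32 N sideways with 14–19 N upward, while rolling round the +y side of the wheel. I eased off after that.

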